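# Hang the pick cup on the hook post

## Robot

A 6-joint arm with a two-finger parallel gripper is mounted at the origin on the work surface. World frame = base frame: x ahead of the robot, y to its left, z up, the work surface at z = 0. Lengths are in m, angles in degrees, forces in N, time in s.
With the tool pointing down it reaches from about 0.4 to 0.825 m from the base axis. Payload 7 kg.
Tool frame: the origin (TCP) lies midway between the tips of the shut fingers; the grasp point (between the pads) lies 19 mm behind it (ctrl.grip_point_offset is the distance from the TCP to the grasp point, in m); x points along the fingers, y is the direction in which the jaws open and shut, and the axes are right-handed (so a half turn about x gives the same grasp; the last joint's range is limited). The gripper opens to 88 mm and grips with 3 to 60 N. Pads are 19 mm wide; open, the fingers measure 130 mm over their backs; the gripper's body (78 mm by 193 mm) begins 47 mm behind the grasp point.
Start: joints at [-56.832, 20.546, 0.682, 0, -70.136, -16.507], TCP at [0.194, -0.647, 0.205] pointing down, gripper open.
Joint ranges: [-176.03, 176.03], [-82.01, 121.73], [-58.28, 71.71], [-173.87, 95.51], [-174.79, -0.11], [-173.66, 173.66]. Speed limits (degrees/s): [136.94, 136.94, 172.46, 180, 180, 180].

## Interface

Orientations are given as [roll, pitch, yaw] about the fixed x, y, z axes, in that order (R = Rz(yaw) Ry(pitch) Rx(roll)).
In Python, from plant import ctrl gives the robot as it stands.
- The arm moves only by the tool drive_tool, never from a script. Its argument "plan" is a list of rows, each a list of 3 entries, a list of its own where there are three numbers: the shift along the tool's x, y, z in m, then the turn, a rotation vector about the tool's x, y, z in degrees, then the opening, from 0 (shut) to 1 (fully open). In form: [[[dx, dy, dz], [wx, wy, wz], grip], ...]. A call has 1 to 20 rows; each row is the pose to reach, as a shift and turn from the pose measured when the call began, along the tool's axes at that moment; what a row does not reach only later rows make up. A row lasts 1/12 s, in which the tool goes at most 41.7 mm and 7.16 degrees, less where a joint would pass 70% of its speed; a pose out of reach is approached as far as the arm can. A call with a gripper value outside its range is refused whole. The fingers move at their own pace and stop on an object; the grip force is fixed at half the most. Time passes only in rows, so rows that repeat a pose let the fingers close. It gives the time, the measured TCP pose, the force and the opening at its end, in the units of the state.
- ctrl.get_obs(): the state, without advancing time (a new reading comes with each control period).
- ctrl.snapshot(name): name is "side" or "top" or "wrist"; returns the picture (400x640x3 uint8, blue, green, red); there is no depth.
- ctrl.get_calibration(name): a dict with "fx", "fy", "cx", "cy" (pixels), "R" (3x3) and "t" (3): a world point X has camera coordinates R X + t. Camera axes: x right, y down, z forward; pixel columns grow to the right and rows downward; lengths in m; the calibration is good to about 2 mm. A picture is of the moment at which its call begins: read the wrist's pose just before it. get_calibration takes no time and is no camera call; for the wrist camera it gives the pose at the moment of the call.
- ctrl.close_job(): hands the job in, once; it reports no verdict.
Trained networks look in the newest picture that a camera, given by its name, has taken for a name from the list of things; names that differ only in an ending like _2 or _b are one class to them, and where a whole thing is asked for, a point or a joint stands for the part that bears it (a point fixed in the world has none). Each returns a list of dicts, best first, with "confidence" (0 to 1); they miss things now and then, are a little off and sometimes report something else, mostly with a low value. They report only what shows in the picture. A call takes as long as a camera call. They do not tell look-alikes from the thing itself.
- ctrl.cut_out(camera, name): "pixels" (400x640 bool, what is visible of it) and "pixel" ([column, row] in pixels, amid what is visible of it).
- ctrl.landmark_of(camera, name): "pixel" ([column, row] in pixels: a listed point, or the origin of a listed thing).
The state is a dict: "clock": time; "joint_pos": joint angles; "qvel": joint speeds; "tau": joint torques, N m; "tool_pos": TCP position; "orientation": TCP orientation; "force": force on the tool from outside, world axes, zero at the start; "moment": the same for the moment, N m; "opening": finger opening in m.
Only numpy, scipy, OpenCV 4.12 (cv2) and the standard library are available. Lean on these libraries where they do the work, as an engineer would, in place of code of your own. Each camera call takes 0.05 s, during which the arm holds its last target. There are 200 camera calls.

## Task

The square steel cup with the D-shaped handle is stowed in the organiser with its sides walled in: lift it out and stand it upright on the table top, let go, then take it again so that its handle is free and hang it by the handle on the brass hook of the wooden post, hanging still and upright, with nothing holding it. Keep the cup upright all the way, for there are picks in it, and leave the other things on the table where they are.

Things in the scene. Friction and masses are not known exactly. Their poses are not given: they have to be found in the camera images.
- cup_c (a point): centre (half-way up) of the loose pick cup: bare steel, square, open-topped, 54 x 54 mm, 64 mm high, walls 3 mm, 0.11-0.23 kg. z points up out of its mouth. On its +x side a level D handle: two arms out from the wall and a cross bar along y. At the start it stands upright in the organiser's bay, on a floor 15 mm over the table, handle along the organiser's +x
- cup_bar (a point): centre of the cross bar of the cup's handle, (63, 0, 18) mm from cup_c in the cup's axes (same axes). Bar 52 mm long (y), 8 mm thick (x), 12 mm high; arms 6 mm wide at y = +-23 mm, 12 mm high. The open window between cup wall and bar is 32 mm (x) by 40 mm (y)
- organiser: white plastic organiser, locked, does not move. Origin under its centre, on the table. Round base, radius 98 mm. A bay along its x, open at both ends and above, between walls 75 mm high, 144 mm long, inner faces at y = +-36 mm: 9 mm beside the cup, too narrow for fingers, but free before and behind it and in the handle's window. Side trays (harmonica +y, steel slide -y, fixed) under 75 mm
- post: fixed wooden hook post, origin under its centre. Foot radius 45 mm, 14 mm high; square upright 22 mm, top at 156 mm. Brass hook of 8 mm rod on its -x face dips, then slants up. Below it a rest (44 mm wide, 92 to 106 mm high) reaches x = -65 mm: a hung cup leans its handle-side wall on it, about 0.2 rad off upright. Hung, the cup is on the post's -x side with its +x along the post's +x
- hook_valley (a point): top of the hook's rod at the lowest point of its dip, at (-36, 0, 135) mm in the post's axes (same axes): the underside of a hung bar rests here, crosswise, so the bar's centre is then about 6 mm above this point
- hook_tip (a point): top of the hook's upturned end, at (-56, 0, 158) mm in the post's axes; it must come up through the window of the cup's handle. Clear space between the upturned end and the upright is 41 mm at the top
- plain_cup: bystander: a square steel cup 54 x 54 x 64 mm like the pick cup but without any handle, standing on the table; loose; origin under its centre.
- tuner: bystander: black plastic tuner, 52 x 30 mm on the table, 49 mm high; loose; origin under its centre.
- oil_bottle: bystander: small bottle of fretboard oil, amber glass with black cap, 45 mm across, 108 mm high; loose; origin under its centre.
- tin: bystander: flat round aluminium tin, 70 mm across, 22 mm high; loose; origin under its centre.
- gecko: bystander: blue ceramic gecko, about 110 mm long along its y, 50 mm wide, 33 mm high, sitting below and in front of the hook; loose; origin under its centre.
- metronome: bystander: dark wooden metronome, 85 mm (x) by 100 mm (y) at the foot, 165 mm high; loose; origin under its centre.
Not all that is in view belongs to the job. Leave any blue or green look-alike of the part that bears cup_c alone.

How it is judged (in metres and radians):
On the way:
1. the cup stands upright on the table top, let go of (height (world z) of cup_c between 0.027 and 0.037 m and angle between cup_c's own z axis and vertical below 0.1 rad and contact force between cup and the fingers below 0.1 N and linear speed of cup below 0.02 m/s), for 0.2 s.
At the end, for the whole second after the job is handed in: The cup hangs by its handle on the hook: the bar lies in the dip of the hook (its centre within 14 mm along the hook, 20 mm across it, and 0 to 14 mm above the dip), the cup's body on the hook's open side, within 0.35 rad of upright, at rest and let go of (x of cup_bar in the frame of hook_valley between -0.014 and 0.014 m and y of cup_bar in the frame of hook_valley between -0.02 and 0.02 m and z of cup_bar in the frame of hook_valley between 0 and 0.014 m and angle between cup_c's own z axis and vertical below 0.35 rad and x of cup_c in the frame of hook_valley below -0.03 m and contact force between cup and the fingers below 0.1 N and linear speed of cup below 0.02 m/s); the robot touches nothing.
It fails at once if the cup is tipped more than 0.7 rad, spilling the picks (angle between cup_c's own z axis and vertical above 0.7 rad).
It fails at once if another thing on the table (plain cup, tuner, tin, oil bottle, gecko, metronome) is shifted more than 20 mm (distance of any of plain_cup, tuner, tin, oil_bottle, gecko, metronome from where it was at the start of the episode above 0.02 m).
It fails at once if another thing on the table is tipped over (angle between any of plain_cup, tuner, tin, oil_bottle, gecko, metronome's own z axis and vertical above 0.5 rad).
It also fails if it takes over 58 s, if anything falls off the work surface, if the arm or the gripper's body presses on something with over 40 N, if the wrist force passes 120 N, or if a joint passes its speed limit or range.

## Working session

There is one attempt and no reset: what is moved stays moved. The work goes in short steps, Python scripts to look and compute and a tool call to move; the robot and the scene stay as the last step left them, time stands still between calls to the robot, and variables do not carry over. Pictures are saved under pics/ and viewed, about 8 in all and at most 12, crops included, and the job is handed in when it is done.

Besides the shell and the picture viewer there is one more tool, called after ">>>" by a JSON object that holds its "method" and its "body", one argument or row to a line. drive_tool: Moves the arm, as the interface text tells. Its arguments: {"type":"object","properties":{"plan":{"type":"array","items":{"type":"array"}}},"required":["plan"]}

```bash
ls; mkdir -p pics
cat > h.py <<'E'
import numpy as np, cv2
from plant import ctrl
from scipy.spatial.transform import Rotation as Ro
def cal(n):
    c=ctrl.get_calibration(n); K=np.array([[c['fx'],0,c['cx']],[0,c['fy'],c['cy']],[0,0,1]]); return K,np.array(c['R']),np.array(c['t'])
def ray(c,p):
    K,R,t=c; d=R.T@np.linalg.solve(K,[p[0],p[1],1]); return -R.T@t,d/np.linalg.norm(d)
def atz(c,p,z):
    o,d=ray(c,p); return o+d*(z-o[2])/d[2]
def tri(obs):
    A=0;b=0
    for c,p in obs:
        o,d=ray(c,p);M=np.eye(3)-np.outer(d,d);A=A+M;b=b+M@o
    x=np.linalg.solve(A,b); return x,[np.round(proj(c,x)-p,1) for c,p in obs]
def proj(c,X):
    K,R,t=c; v=K@(R@np.array(X)+t); return v[:2]/v[2]
E
cat > a.py <<'E'
from h import *
C={}
np.set_printoptions(precision=3,suppress=True)
print(ctrl.get_obs())
for n in('side','top'):
    im=ctrl.snapshot(n);C[n]=cal(n);cv2.imwrite(f'pics/{n}0.png',im)
    print(n,'campos',-C[n][1].T@C[n][2])
D={}
for k in 'cup_c cup_bar organiser post hook_valley hook_tip plain_cup tuner oil_bottle tin gecko metronome'.split():
    for n in('side','top'):
        r=ctrl.landmark_of(n,k);D[n,k]=r
        print(k,n,[(np.round(q['pixel']).tolist(),round(q['confidence'],2)) for q in r[:3]])
    if D['side',k] and D['top',k]:
        print('   tri',*tri([(C[n],D[n,k][0]['pixel']) for n in C]))
E
python3 a.py
```

```text
pics
{'clock': 0.0, 'joint_pos': array([-56.832,  20.593,   0.633,  -0.019, -70.136, -16.506]), 'qvel': array([-0.034,  0.064,  0.144,  0.093,  0.036, -0.04 ]), 'tau': array([ -0.   , -58.272,  29.305,   6.997,   0.007,  -0.   ]), 'tool_pos': array([ 0.193, -0.646,  0.204]), 'orientation': array([ 95.822,  89.902, 112.477]), 'force': array([-0.628, -0.36 , -0.326]), 'moment': array([ 0.016,  0.018, -0.021]), 'opening': 0.08757854849634135}
side campos [0.086 0.735 0.744]
top campos [ 0.325 -0.112  1.706]
cup_c side [([303.0, 193.0], 0.94), ([404.0, 183.0], 0.94), ([361.0, 234.0], 0.61)]
cup_c top [([436.0, 276.0], 0.79), ([405.0, 255.0], 0.73), ([338.0, 182.0], 0.62)]
   tri [ 0.496 -0.378  0.059] [array([ 66.9, -15.6]), array([-43.9, -54.8])]
cup_bar side [([294.0, 186.0], 0.83), ([449.0, 178.0], 0.73), ([361.0, 218.0], 0.68)]
cup_bar top [([326.0, 242.0], 0.88), ([341.0, 160.0], 0.68), ([403.0, 232.0], 0.57)]
   tri [ 0.505 -0.107  0.176] [array([36.9, -0.8]), array([-16.2, -27.2])]
organiser side [([306.0, 206.0], 0.89)]
organiser top [([339.0, 180.0], 0.9)]
   tri [ 0.644 -0.208 
[... 654 characters left out ...]
.59), ([340.0, 179.0], 0.26)]
   tri [ 0.365  0.242 -0.003] [array([0.3, 0. ]), array([-0.1, -0.2])]
oil_bottle side [([276.0, 261.0], 0.96)]
oil_bottle top [([267.0, 198.0], 0.46), ([265.0, 254.0], 0.46)]
   tri [0.588 0.045 0.002] [array([2.8, 0.3]), array([-1., -2.])]
tin side [([343.0, 288.0], 0.57)]
tin top [([264.0, 255.0], 0.9)]
   tri [ 0.392  0.051 -0.007] [array([1.5, 0.2]), array([-0.4, -1. ])]
gecko side [([254.0, 315.0], 0.76)]
gecko top [([214.0, 209.0], 0.82)]
   tri [ 0.545  0.223 -0.004] [array([-0.3, -0. ]), array([0.1, 0.2])]
metronome side [([242.0, 234.0], 0.79)]
metronome top [([281.0, 154.0], 0.79)]
   tri [ 0.737 -0.004  0.009] [array([1. , 0.1]), array([-0.4, -0.7])]
```

```bash
python3 -c "
import cv2,numpy as np
s=cv2.imread('pics/side0.png');t=cv2.imread('pics/top0.png')
a=cv2.resize(s[130:380,180:480],(640,533));cv2.imwrite('pics/s1.png',a)
a=cv2.resize(t[120:310,170:470],(800,507),interpolation=cv2.INTER_CUBIC);cv2.imwrite('pics/t1.png',a)"
```

```text
(no output)
```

View pics/s1.png

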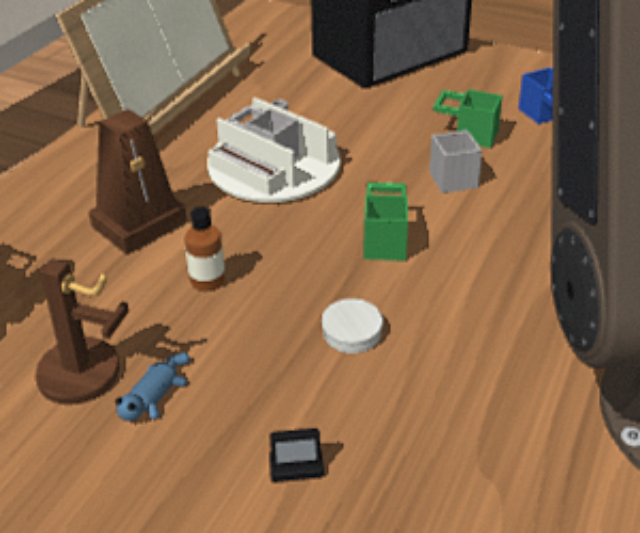

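View pics/t1.png

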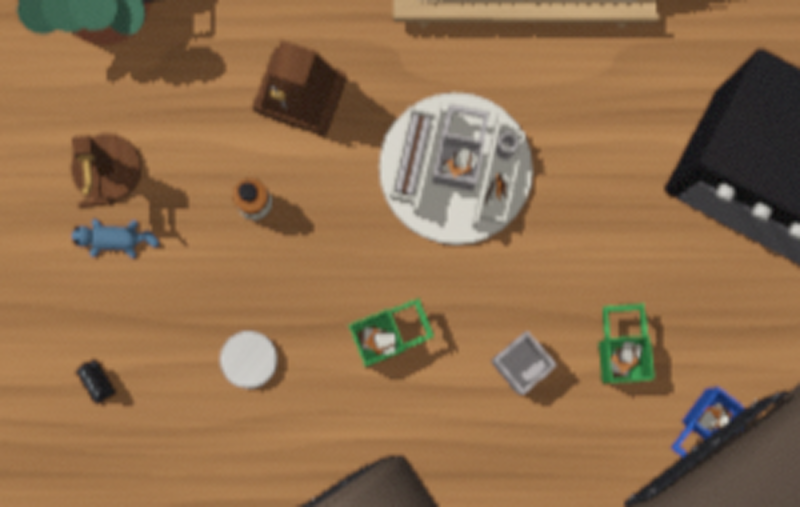

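Bare steel cup with picks in it, in the white organiser's bay: top (338,182), side (303,193). Look-alikes: green cups at top (311,248) and (405,255), a blue one at (436,276), and the handleless plain cup at (366,256). The one in the bay fits the description. In the top view its handle points to the image top (about +x). The post is at top about (211,183), with the hook pointing down the image.

```bash
cat >> h.py <<'E'
np.set_printoptions(precision=4,suppress=True)
def pose():
    o=ctrl.get_obs(); return np.array(o['tool_pos']),Ro.from_euler('xyz',o['orientation'],degrees=True).as_matrix()
def downR(yaw,pitch=0):
    # tool x down, tool y along world direction yaw(deg); pitch: extra turn about world y (deg)
    a=np.radians(yaw);x=np.array([0,0,-1.]);y=np.array([np.cos(a),np.sin(a),0]);
    return Ro.from_euler('y',pitch,degrees=True).as_matrix()@np.stack([x,y,np.cross(x,y)],1)
def delta(P,R,p0=None):
    p,r=pose() if p0 is None else p0
    return r.T@(np.array(P)-p),Ro.from_matrix(r.T@R).as_rotvec(degrees=True)
E
python3 - <<'E'
from h import *
T=cal('top')
c=atz(T,[338,182],.047);b=atz(T,[341,160],.065);print(c,b,np.degrees(np.arctan2(*(b-c)[1::-1])))
px=lambda u,v:[170+u*.375,120+v*.375]
for n,q in dict(green=(390,330),amp1=(668,190),amp2=(760,50),org=(455,168),tail=(158,242),plain=(525,363)).items(): print(n,atz(T,px(*q),0.03))
p,r=pose();print(p,r)
print('tool axes',r)
K,R,t=cal('wrist');print('cam in tool',r.T@(-R.T@t-p),'fwd',r.T@R.T[:,2],'right',r.T@R.T[:,0],K[0,0])
for y in(0,180,90,-90):print(y,delta([.56,-.22,.34],downR(y)))
E
```

```text
[ 0.6303 -0.2012  0.047 ] [ 0.7017 -0.2106  0.065 ] -7.498337577226929
green [ 0.4241 -0.1286  0.03  ]
amp1 [ 0.6025 -0.4811  0.03  ]
amp2 [ 0.7856 -0.6047  0.03  ]
org [ 0.63  -0.211  0.03 ]
tail [0.534  0.1643 0.03  ]
plain [ 0.3835 -0.2968  0.03  ]
[ 0.1935 -0.6467  0.2047] [[-0.     -0.2867  0.958 ]
 [-0.      0.958   0.2867]
 [-1.     -0.     -0.    ]]
tool axes [[-0.     -0.2867  0.958 ]
 [-0.      0.958   0.2867]
 [-1.     -0.     -0.    ]]
cam in tool [-0.1803 -0.0003 -0.0755] fwd [ 0.9602 -0.0004  0.2793] right [0.0003 1.     0.0005] 310.9927528315098
0 (array([-0.1353,  0.3037,  0.4734]), array([106.6616,   0.0008,   0.0017]))
180 (array([-0.1353,  0.3037,  0.4734]), array([-73.3384,  -0.0016,   0.0007]))
90 (array([-0.1353,  0.3037,  0.4734]), array([16.6616, -0.0006,  0.0015]))
-90 (array([-0.1353,  0.3037,  0.4734]), array([-163.3384,   -0.0022,   -0.0008]))
```

Run:
```python
from h import *
print(delta([.63,-.25,.34],downR(172.5)))
```

```text
(array([-0.1353,  0.2548,  0.5319]), array([-65.8384,  -0.0015,   0.0008]))
```

>>> {"method": "drive_tool", "body": {
  "plan": [
    [[-0.04,0,0],[0,0,0],1],
    [[-0.08,0,0],[-7,0,0],1],
    [[-0.11,0.02,0.04],[-14,0,0],1],
    [[-0.135,0.037,0.08],[-21,0,0],1],
    [[-0.135,0.055,0.12],[-28,0,0],1],
    [[-0.135,0.073,0.155],[-35,0,0],1],
    [[-0.135,0.09,0.19],[-42,0,0],1],
    [[-0.135,0.11,0.23],[-49,0,0],1],
    [[-0.135,0.128,0.267],[-56,0,0],1],
    [[-0.135,0.147,0.305],[-63,0,0],1],
    [[-0.135,0.165,0.343],[-65.8,0,0],0.74],
    [[-0.135,0.183,0.38],[-65.8,0,0],0.74],
    [[-0.135,0.2,0.418],[-65.8,0,0],0.74],
    [[-0.135,0.22,0.456],[-65.8,0,0],0.74],
    [[-0.135,0.237,0.494],[-65.8,0,0],0.74],
    [[-0.135,0.255,0.532],[-65.8,0,0],0.74],
    [[-0.135,0.255,0.532],[-65.8,0,0],0.74],
    [[-0.135,0.255,0.532],[-65.8,0,0],0.74]
  ]
}}

```text
clock: 2.8
tool_pos: [0.6329, -0.2464, 0.338]
orientation: [72.9, 89.9, 155.6]
force: [-0.7, -0.9, -0.8]
opening: 0.0649
```

```bash
cat > w.py <<'E'
from h import *
import sys
print(pose()[0],ctrl.get_obs()['opening'])
W=cal('wrist');im=ctrl.snapshot('wrist');cv2.imwrite('pics/'+sys.argv[1],im)
np.savez('W_'+sys.argv[1]+'.npz',K=W[0],R=W[1],t=W[2])
for k in sys.argv[2:]:
    n,z=k.split(':')
    for q in ctrl.landmark_of('wrist',n)[:3]: print(n,np.round(q['pixel'],1),round(q['confidence'],2),atz(W,q['pixel'],float(z)))
E
python3 w.py w1.png cup_c:.047 cup_bar:.065 organiser:0
```

```text
[ 0.6329 -0.2464  0.338 ] 0.06492637302787194
cup_c [460.1 225.4] 0.79 [ 0.4233 -0.1171  0.047 ]
cup_c [322.8 184.5] 0.77 [ 0.6346 -0.2126  0.047 ]
cup_c [475.   15.9] 0.56 [ 0.4021 -0.417   0.047 ]
cup_bar [279.7 186.7] 0.94 [ 0.6985 -0.2217  0.065 ]
cup_bar [451.8 199. ] 0.92 [ 0.4432 -0.1694  0.065 ]
cup_bar [436.9  21.1] 0.71 [ 0.4596 -0.4136  0.065 ]
organiser [314.7 179.9] 0.64 [ 0.6483 -0.2115  0.    ]
```

View pics/w1.png

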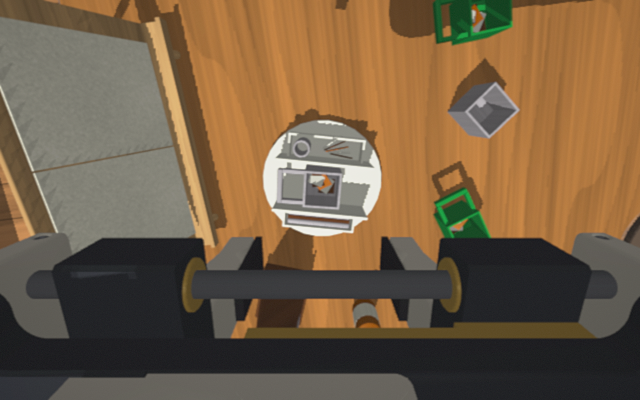

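The wrist view shows the organiser disc near (322,178) and the steel cup in its bay at (322,187), with its handle frame to the left, bar at about (281,187). No colour look-alike is inside. I'll triangulate and check an enlarged crop.

Run:
```python
from h import *
T=cal('top');S=cal('side');W=cal('wrist')
print('c',tri([(T,[338,182]),(W,[322.8,184.5]),(S,[303,193])]))
print('b',tri([(T,[341,160]),(W,[279.7,186.7]),(S,[294,186])]))
im=cv2.imread('pics/w1.png')
# project rectangle hypothesis
c=np.array([.6346,-.2126,.047]);b=np.array([.6985,-.2217])
ya=np.arctan2(b[1]+.2126,b[0]-.6346);print(np.degrees(ya))
cv2.imwrite('pics/w1c.png',cv2.resize(im[115:245,250:395],(725,650)[:2],interpolation=cv2.INTER_CUBIC)[:600])
```

```text
c (array([ 0.6367, -0.207 ,  0.054 ]), [array([ 1.9, -2.3]), array([-2.3,  7.3]), array([4.2, 1.4])])
b (array([ 0.6974, -0.2194,  0.0607]), [array([2.6, 1.6]), array([0.2, 3.5]), array([-1.8,  0.3])])
-8.104994652207873
```

View pics/w1c.png

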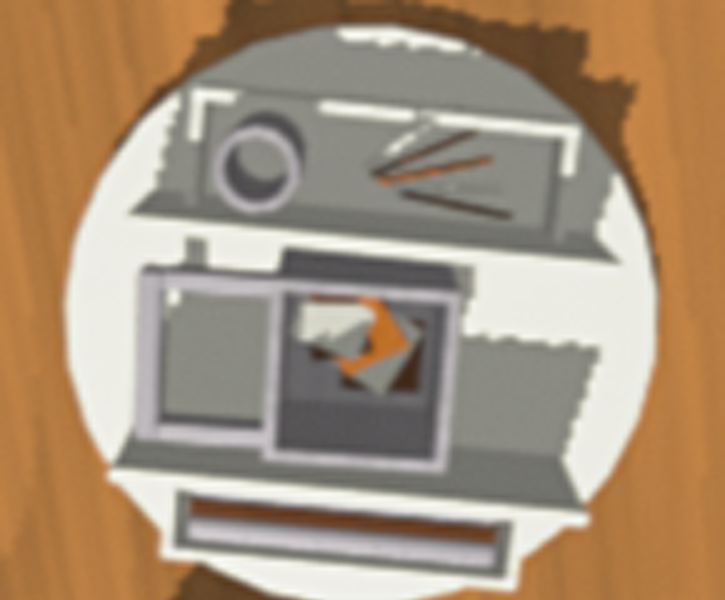

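Enlarged crop: bare steel cup with orange and white picks. Its rim corners are at crop (285,280), (460,290), (445,470) and (265,460), and the bar's outer edge runs from (140,268) to (138,440).

Run:
```python
from h import *
W=cal('wrist')
f=lambda x,y,z:atz(W,[250+x/5,115+y/5],z)
r=[f(282,278,.079),f(462,290,.079),f(446,472,.079),f(262,460,.079)]
print(np.array(r),np.mean(r,0))
for i in range(4): d=r[(i+1)%4]-r[i];print(np.linalg.norm(d),np.degrees(np.arctan2(d[1],d[0])))
print('bar out',f(140,268,.071),f(138,440,.071))
P,R=pose();print(P)
```

```text
[[ 0.6517 -0.2472  0.079 ]
 [ 0.6009 -0.2369  0.079 ]
 [ 0.6119 -0.183   0.079 ]
 [ 0.6656 -0.1939  0.079 ]] [ 0.6325 -0.2153  0.079 ]
0.051863256253015494 168.55956102417332
0.05504968206647253 78.53681580466223
0.05481684639664946 -11.47878081587319
0.05509340056681955 -104.53632061309003
bar out [ 0.693  -0.2542  0.071 ] [ 0.7025 -0.2027  0.071 ]
[ 0.6296 -0.2504  0.3399]
```

Run:
```python
from h import *
d=np.load('W_w1.png.npz');W=(d['K'],d['R'],d['t'])
f=lambda x,y,z:atz(W,[250+x/5,115+y/5],z)
r=[f(282,278,.079),f(462,290,.079),f(446,472,.079),f(262,460,.079)]
print(np.array(r),np.mean(r,0))
print('bar out',f(140,268,.071),f(138,440,.071))
c=np.mean(r,0)
T=cal('top');S=cal('side')
print(proj(T,c),proj(S,c))
for z in(.19,.045): print(delta([c[0],c[1],z],downR(180-11.5)))
print(pose(),ctrl.get_obs()['clock'])
```

```text
[[ 0.6545 -0.2432  0.079 ]
 [ 0.6038 -0.2332  0.079 ]
 [ 0.6145 -0.1794  0.079 ]
 [ 0.668  -0.19    0.079 ]] [ 0.6352 -0.2114  0.079 ]
bar out [ 0.6955 -0.25    0.071 ] [ 0.7048 -0.1986  0.071 ]
[341.6296 178.7875] [308.004  186.8898]
(array([ 0.1498, -0.0005,  0.0394]), array([ 3.9351, -0.0134,  0.0023]))
(array([ 0.2948, -0.0004,  0.0394]), array([ 3.9351, -0.0134,  0.0023]))
(array([ 0.6296, -0.2504,  0.3399]), array([[ 0.    , -0.9913,  0.1316],
       [-0.0002,  0.1316,  0.9913],
       [-1.    , -0.    , -0.0002]])) 3.0
```

>>> {"method": "drive_tool", "body": {
  "plan": [
    [[0.04,0,0.02],[3.9,0,0],0.74],
    [[0.08,0,0.04],[3.9,0,0],0.74],
    [[0.12,0,0.04],[3.9,0,0],0.74],
    [[0.15,0,0.04],[3.9,0,0],0.74],
    [[0.18,0,0.04],[3.9,0,0],0.74],
    [[0.195,0,0.04],[3.9,0,0],0.74],
    [[0.195,0,0.04],[3.9,0,0],0.74],
    [[0.195,0,0.04],[3.9,0,0],0.74],
    [[0.195,0,0.04],[3.9,0,0],0.74],
    [[0.195,0,0.04],[3.9,0,0],0.74]
  ]
}}

```text
clock: 3.83
tool_pos: [0.6358, -0.2115, 0.1472]
orientation: [-91.6, 89.8, -13.1]
force: [-0.9, -0.3, -0.5]
opening: 0.065
```

```bash
python3 w.py w2.png cup_c:.047 cup_bar:.065; python3 -c "
from h import *
W=cal('wrist');p,r=pose();print('tcp px',proj(W,p),proj(W,p+r[:,1]*.032),proj(W,p-r[:,1]*.032))"
```

```text
[ 0.6358 -0.2115  0.1472] 0.06495923985034761
cup_c [320.6 198.5] 0.87 [ 0.6375 -0.209   0.047 ]
cup_c [550.5 247.2] 0.86 [ 0.4271 -0.116   0.047 ]
cup_bar [541.7 199.1] 0.91 [ 0.447 -0.175  0.065]
cup_bar [251.  201.9] 0.71 [ 0.697 -0.223  0.065]
tcp px [321.2217 237.3693] [372.473  237.3641] [269.988  237.3746]
```

View pics/w2.png

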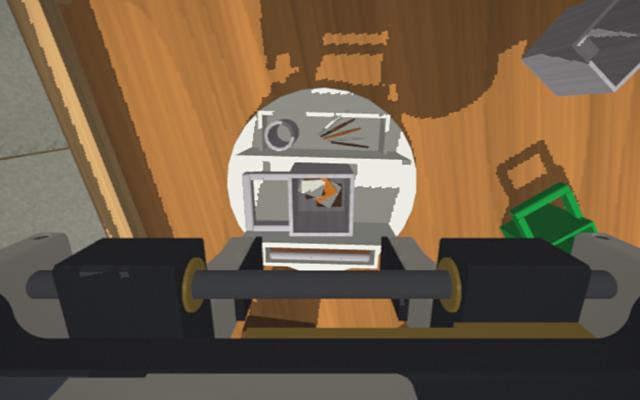

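The wrist view has the cup's rim at about (290–355, 176–235), the bar's outer edge at x≈245, and the bay parallel to the jaw axis.

Run:
```python
from h import *
im=cv2.imread('pics/w2.png')
g=im.astype(int).sum(2)//3
for v in(190,210,225): print(v,[(u,int(g[v,u])) for u in range(240,362,1) if abs(g[v,u+1]-g[v,u-1])>35])
d=np.load('W_w2.png.npz');W=(d['K'],d['R'],d['t'])
r=np.array([atz(W,q,.079) for q in([291,177],[356,177],[353,235],[290,234])]);c=r.mean(0);print(r,c)
e=(r[0]+r[3]-r[1]-r[2]);print(np.degrees(np.arctan2(e[1],e[0])))
print(delta([c[0],c[1],.045],downR(180-11.5)))
```

```text
190 [(242, 226), (243, 192), (250, 157), (251, 121), (253, 127), (254, 204), (258, 216), (259, 153), (288, 170), (291, 165), (292, 105), (297, 101), (301, 169), (302, 206), (308, 186), (310, 169), (311, 204), (313, 187), (314, 156), (322, 119), (339, 117), (340, 75), (342, 90), (349, 113), (350, 155), (353, 173), (354, 147)]
210 [(243, 228), (244, 193), (251, 169), (252, 134), (253, 95), (255, 121), (288, 158), (289, 189), (291, 185), (292, 150), (293, 96), (348, 95), (349, 137), (350, 182), (353, 156)]
225 [(240, 235), (245, 204), (252, 168), (288, 149), (289, 182), (292, 182), (293, 111), (348, 115), (349, 166), (352, 180), (353, 130)]
[[ 0.6554 -0.2403  0.079 ]
 [ 0.6036 -0.2298  0.079 ]
 [ 0.6147 -0.1803  0.079 ]
 [ 0.6676 -0.1919  0.079 ]] [ 0.6353 -0.2106  0.079 ]
-11.928190697274344
(array([0.1014, 0.0005, 0.0004]), array([0.0325, 0.0037, 0.1369]))
```

>>> {"method": "drive_tool", "body": {
  "plan": [
    [[0.03,0,0],[0,0,0],0.74],
    [[0.055,0,0],[0,0,0],0.74],
    [[0.075,0,0],[0,0,0],0.74],
    [[0.09,0,0],[0,0,0],0.74],
    [[0.1,0,0],[0,0,0],0.74],
    [[0.105,0,0],[0,0,0],0.74],
    [[0.105,0,0],[0,0,0],0.74],
    [[0.105,0,0],[0,0,0],0.74]
  ]
}}

```text
clock: 4.65
tool_pos: [0.6363, -0.2111, 0.0421]
orientation: [-90.6, 89.8, -12.0]
force: [0.2, -0.3, 1.0]
opening: 0.0651
```

>>> {"method": "drive_tool", "body": {
  "plan": [
    [[0,0,0],[0,0,0],0.3],
    [[0,0,0],[0,0,0],0.3],
    [[0,0,0],[0,0,0],0.3],
    [[0,0,0],[0,0,0],0.3],
    [[0,0,0],[0,0,0],0.3]
  ]
}}

```text
clock: 5.07
tool_pos: [0.637, -0.2112, 0.0434]
orientation: [-90.4, 89.7, -11.9]
force: [-1.3, 0.7, 5.4]
opening: 0.0537
```

>>> {"method": "drive_tool", "body": {
  "plan": [
    [[-0.01,0,0],[0,0,0],0.2],
    [[-0.03,0,0],[0,0,0],0.2],
    [[-0.06,0,0],[0,0,0],0.2],
    [[-0.09,0,0],[0,0,0],0.2],
    [[-0.12,0,0],[0,0,0],0.2],
    [[-0.15,0,0],[0,0,0],0.2],
    [[-0.16,0,0],[0,0,0],0.2],
    [[-0.16,0,0],[0,0,0],0.2],
    [[-0.16,0,0],[0,0,0],0.2]
  ]
}}

```text
clock: 5.82
tool_pos: [0.6359, -0.2108, 0.2034]
orientation: [-82.3, 89.7, -3.8]
force: [-0.6, -0.4, -2.6]
opening: 0.0539
```

Run:
```python
from h import *
o=ctrl.get_obs();print(o['opening'],o['force'],pose()[0])
for z in (.205,.035):print(delta([.46,.12,z],downR(180)),delta([.46,.12,z],downR(168)))
im=ctrl.snapshot('side');cv2.imwrite('pics/s2.png',cv2.resize(im[100:360,170:490],(640,520)))
S=cal('side')
for k in('hook_valley','hook_tip','post'):
  print(k,[(q['pixel'],q['confidence']) for q in ctrl.landmark_of('side',k)[:2]])
```

```text
0.05387314544346718 [-0.6388 -0.3652 -2.6214] [ 0.6359 -0.2108  0.2034]
(array([-0.0027,  0.238 ,  0.2893]), array([-11.4494,   0.011 ,   0.3181])) (array([-0.0027,  0.238 ,  0.2893]), array([0.5506, 0.0441, 0.3146]))
(array([0.1673, 0.239 , 0.2892]), array([-11.4494,   0.011 ,   0.3181])) (array([0.1673, 0.239 , 0.2892]), array([0.5506, 0.0441, 0.3146]))
hook_valley [([223.2, 262.3], 0.61)]
hook_tip [([227.5, 258.5], 0.91)]
post [([216.3, 307.4], 0.62)]
```

View pics/s2.png

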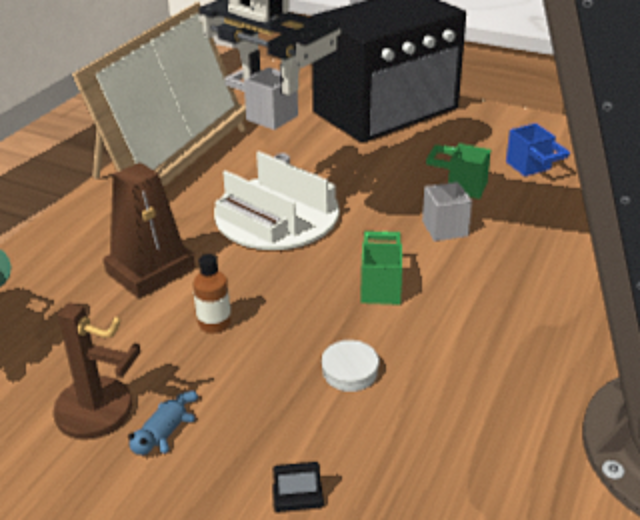

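The side view shows the cup lifted upright at (270,95), with the organiser and the others unchanged. Next I carry it to a free patch near (0.47, 0.13).

>>> {"method": "drive_tool", "body": {
  "plan": [
    [[0,0.01,0.012],[-1,0,0],0.2],
    [[0,0.025,0.033],[-2,0,0],0.2],
    [[0,0.047,0.062],[-3,0,0],0.2],
    [[0,0.07,0.092],[-4,0,0],0.2],
    [[0,0.092,0.12],[-5,0,0],0.2],
    [[0,0.115,0.15],[-6,0,0],0.2],
    [[0,0.138,0.18],[-7,0,0],0.2],
    [[0,0.161,0.21],[-8,0,0],0.2],
    [[0,0.184,0.24],[-9,0,0],0.2],
    [[0,0.207,0.27],[-10,0,0],0.2],
    [[0,0.222,0.29],[-11,0,0],0.2],
    [[0,0.23,0.301],[-11.5,0,0],0.2],
    [[0.03,0.23,0.301],[-11.5,0,0],0.2],
    [[0.06,0.23,0.301],[-11.5,0,0],0.2],
    [[0.09,0.23,0.301],[-11.5,0,0],0.2],
    [[0.11,0.23,0.301],[-11.5,0,0],0.2],
    [[0.13,0.23,0.301],[-11.5,0,0],0.2],
    [[0.14,0.23,0.301],[-11.5,0,0],0.2],
    [[0.14,0.23,0.301],[-11.5,0,0],0.2],
    [[0.14,0.23,0.301],[-11.5,0,0],0.2]
  ]
}}

```text
clock: 7.68
tool_pos: [0.4693, 0.1292, 0.0601]
orientation: [177.5, 89.9, -92.5]
force: [-0.3, -0.2, -1.4]
opening: 0.0539
```

Run:
```python
from h import *
o=ctrl.get_obs();print(o['opening'],o['force'],pose())
print(delta([.47,.13,.029],downR(180)))
S=cal('side');T=cal('top')
ctrl.snapshot('side');ctrl.snapshot('top')
for n in('side','top'):
 for k in('cup_c','cup_bar'):print(n,k,[(q['pixel'],q['confidence']) for q in ctrl.landmark_of(n,k)[:4]])
c=pose()[0]+[0,0,.019-.012];print(proj(S,c),proj(T,c))
```

```text
0.053910132767252254 [-0.2666 -0.1594 -1.4032] (array([0.4693, 0.1292, 0.0601]), array([[-0.0001, -1.    , -0.0011],
       [-0.0023, -0.0011,  1.    ],
       [-1.    ,  0.0001, -0.0023]]))
(array([ 0.0311, -0.0008,  0.0009]), array([ 0.0651, -0.1313, -0.0057]))
side cup_c [([299.5, 275.6], 0.65), ([435.6, 174.1], 0.6), ([403.9, 178.4], 0.6), ([360.6, 235.5], 0.58)]
side cup_bar [([386.0, 179.1], 0.87), ([448.5, 176.8], 0.6)]
top cup_c [([312.5, 244.5], 0.88), ([437.9, 274.6], 0.8), ([407.0, 256.0], 0.58), ([236.5, 229.9], 0.47)]
top cup_bar [([327.1, 238.6], 0.89), ([237.8, 209.8], 0.63), ([428.0, 292.4], 0.6), ([403.3, 232.6], 0.55)]
[299.8751 276.1099] [237.3131 228.6897]
```

>>> {"method": "drive_tool", "body": {
  "plan": [
    [[0.012,0,0],[0,0,0],0.2],
    [[0.022,0,0],[0,0,0],0.2],
    [[0.028,0,0],[0,0,0],0.2],
    [[0.031,0,0],[0,0,0],0.2],
    [[0.031,0,0],[0,0,0],0.2],
    [[0.031,0,0],[0,0,0],0.2]
  ]
}}

```text
clock: 8.48
tool_pos: [0.4705, 0.1301, 0.0309]
orientation: [-83.0, 89.8, 7.1]
force: [0.5, 0.3, -1.3]
opening: 0.0535
```

>>> {"method": "drive_tool", "body": {
  "plan": [
    [[0.002,0,0],[0,0,0],0.2],
    [[0.003,0,0],[0,0,0],0.2],
    [[0.003,0,0],[0,0,0],0.2],
    [[0.003,0,0],[0,0,0],0.2]
  ]
}}

```text
clock: 8.82
tool_pos: [0.4709, 0.1304, 0.0284]
orientation: [-77.3, 89.8, 12.8]
force: [-1.5, 0.5, 2.1]
opening: 0.0535
```

>>> {"method": "drive_tool", "body": {
  "plan": [
    [[0,0,0],[0,0,0],0.65],
    [[0,0,0],[0,0,0],0.74],
    [[0,0,0],[0,0,0],0.74],
    [[0,0,0],[0,0,0],0.74],
    [[0,0,0],[0,0,0],0.74],
    [[0,0,0],[0,0,0],0.74]
  ]
}}

```text
clock: 9.32
tool_pos: [0.4709, 0.1304, 0.0284]
orientation: [-78.1, 89.8, 12.0]
force: [-0.2, 0.2, 0.5]
opening: 0.0647
```

>>> {"method": "drive_tool", "body": {
  "plan": [
    [[-0.015,0,0],[0,0,0],0.74],
    [[-0.04,0,0],[0,0,0],0.74],
    [[-0.08,0,0],[0,0,0],0.74],
    [[-0.12,0,0],[0,0,0],0.74],
    [[-0.16,0,0],[0,0,0],0.74],
    [[-0.19,-0.01,0],[-7,0,0],0.74],
    [[-0.2,0,0],[-14,0,0],0.74],
    [[-0.2,0,0],[-21,0,0],0.74],
    [[-0.2,0,0],[-28,0,0],1],
    [[-0.2,0,0],[-35,0,0],1],
    [[-0.2,0,0],[-42,0,0],1],
    [[-0.2,0,0],[-49,0,0],1],
    [[-0.2,0,0],[-56,0,0],1],
    [[-0.2,0,0],[-63,0,0],1],
    [[-0.2,0,0],[-70,0,0],1],
    [[-0.2,0,0],[-77,0,0],1]
  ]
}}

```text
clock: 10.65
tool_pos: [0.4699, 0.1301, 0.2282]
orientation: [-155.3, 89.8, 12.1]
force: [-0.0, -0.9, 0.1]
opening: 0.0875
```

Run:
```python
from h import *
print(ctrl.get_obs()['joint_pos']);print(pose())
print(delta([.47,.13,.23],downR(90)))
```

```text
[ 38.7318   1.5324 -20.2921   0.1084 -67.9747  38.6453]
(array([0.4699, 0.1301, 0.2282]), array([[ 0.0038, -0.2178, -0.976 ],
       [ 0.0008, -0.976 ,  0.2178],
       [-1.    , -0.0016, -0.0036]]))
(array([-0.0018,  0.0001, -0.0001]), array([167.4172,   0.1044,   0.3132]))
```

>>> {"method": "drive_tool", "body": {
  "plan": [
    [[-0.042,0,0],[7,0,0],1],
    [[-0.042,-0.01,-0.01],[14,0,0],1],
    [[-0.042,-0.02,-0.02],[21,0,0],1],
    [[-0.042,-0.03,-0.02],[28,0,0],1],
    [[-0.042,-0.04,-0.03],[35,0,0],1],
    [[-0.042,-0.05,-0.03],[42,0,0],1],
    [[-0.042,-0.06,-0.04],[49,0,0],1],
    [[-0.042,-0.07,-0.05],[56,0,0],1],
    [[-0.042,-0.08,-0.06],[63,0,0],1],
    [[-0.042,-0.09,-0.06],[70,0,0],1],
    [[-0.042,-0.1,-0.07],[77,0,0],1],
    [[-0.042,-0.11,-0.08],[84,0,0],1],
    [[-0.042,-0.122,-0.086],[91,0,0],1],
    [[-0.042,-0.122,-0.086],[98,0,0],1],
    [[-0.042,-0.122,-0.086],[105,0,0],1],
    [[-0.042,-0.122,-0.086],[112,0,0],1],
    [[-0.042,-0.122,-0.086],[119,0,0],1],
    [[-0.042,-0.122,-0.086],[126,0,0],1],
    [[-0.042,-0.122,-0.086],[133,0,0],1],
    [[-0.042,-0.122,-0.086],[140,0,0],1]
  ]
}}

```text
clock: 12.32
tool_pos: [0.5802, 0.2303, 0.2705]
orientation: [-17.5, 89.8, 9.6]
force: [0.4, 0.6, 0.6]
opening: 0.0877
```

>>> {"method": "drive_tool", "body": {
  "plan": [
    [[0,0,0],[7,0,0],1],
    [[0,0,0],[14,0,0],1],
    [[0,0,0],[21,0,0],1],
    [[0,0,0],[27.4,0,0],1],
    [[0,0,0],[27.4,0,0],1],
    [[0,0,0],[27.4,0,0],1]
  ]
}}

```text
clock: 12.82
tool_pos: [0.5801, 0.2303, 0.2703]
orientation: [7.1, 89.8, 7.0]
force: [1.2, 0.4, 0.4]
opening: 0.0877
```

```bash
python3 w.py w3.png cup_c:.032 cup_bar:.05 hook_valley:.135 hook_tip:.158 post:0 gecko:0; python3 -c "
from h import *
im=cv2.imread('pics/w3.png');cv2.imwrite('pics/w3b.png',cv2.resize(im[:270],(800,338)))
print(pose())"
```

```text
[0.5801 0.2303 0.2703] 0.08773011225295993
cup_c [41.  34.7] 0.94 [ 0.4157 -0.1089  0.032 ]
cup_c [240.   83.4] 0.64 [0.4716 0.1278 0.032 ]
cup_bar [244.4 135.4] 0.57 [0.5346 0.1331 0.05  ]
hook_valley [324.  203.2] 0.98 [0.5988 0.2328 0.135 ]
hook_valley [181.   20.9] 0.19 [0.4266 0.1038 0.135 ]
hook_tip [325.3 190.8] 0.85 [0.5793 0.2339 0.158 ]
post [327.6 205. ] 0.57 [0.6422 0.2395 0.    ]
gecko [320. 139.] 0.84 [0.5437 0.2283 0.    ]
(array([0.5801, 0.2304, 0.2705]), array([[ 0.0034,  0.0047,  1.    ],
       [ 0.0006,  1.    , -0.0047],
       [-1.    ,  0.0006,  0.0034]]))
```

View pics/w3b.png

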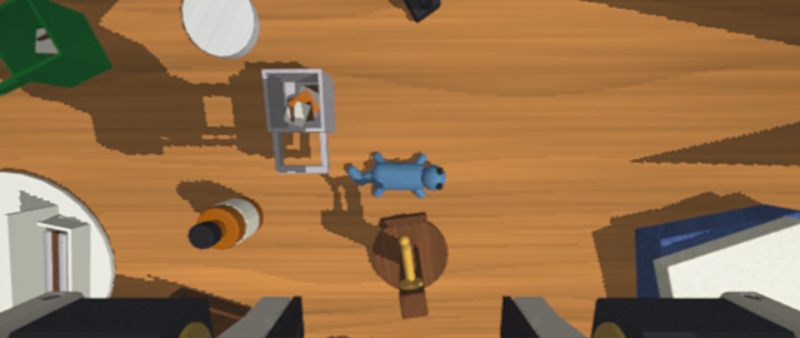

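The wrist view shows the cup standing upright at view (297,100) with its handle towards +x (bar at (302,170)). The hook runs from tip (404,240) to root (412,290), the rest's front edge is (380,218)–(425,213), and the gecko is at (403,177). I'll measure from these.

Run:
```python
from h import *
d=np.load('W_w3.png.npz');W=(d['K'],d['R'],d['t'])
T=cal('top');S=cal('side')
f=lambda x,y,z:atz(W,[x*.8,y*.8],z)
print('rest',f(380,218,.106),f(425,213,.106))
a,b=f(380,218,.106),f(425,213,.106);v=b-a;print('yaw',np.degrees(np.arctan2(-v[0],v[1])),np.linalg.norm(v),(a+b)/2)
print('foot',f(408.5,252,.014)); print('tip',f(404,240,.158),'valley?',f(408,262,.135))
print('tri valley',tri([(W,[324,203.2]),(T,[202,186]),(S,[224,263])]))
print('tri tip',tri([(W,[325.3,190.8]),(T,[204,187]),(S,[227,258.3])]))
im=cv2.imread('pics/w3.png')
cv2.imwrite('pics/w3c.png',cv2.resize(im[40:260,190:370],(491,600),interpolation=cv2.INTER_CUBIC))
```

```text
rest [0.5736 0.2106 0.106 ] [0.5691 0.251  0.106 ]
yaw 6.2741338793812185 0.04069074421873393 [0.5713 0.2308 0.106 ]
foot [0.6327 0.238  0.014 ]
tip [0.5805 0.2318 0.158 ] valley? [0.6059 0.2354 0.135 ]
tri valley (array([0.5967, 0.2328, 0.1432]), [array([0.1, 0.4]), array([0.3, 0.5]), array([-0.7, -0.1])])
tri tip (array([0.5874, 0.229 , 0.1542]), [array([-5.,  7.]), array([-1.3,  1.9]), array([0.1, 0.9])])
```

View pics/w3c.png

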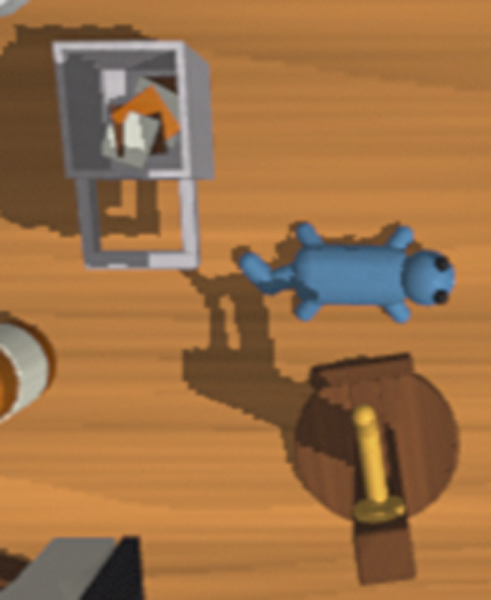

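Run:
```python
from h import *
d=np.load('W_w3.png.npz');W=(d['K'],d['R'],d['t'])
f=lambda x,y,z:atz(W,[190+x/2.728,40+y/2.727],z)
a,b=f(312,372,.106),f(410,355,.106);v=b-a;print('rest yaw',np.degrees(np.arctan2(-v[0],v[1])),np.linalg.norm(v),(a+b)/2)
foot=f(375,440,.014);tip=f(364,409,.158);top=[f(356,533,.156),f(408,528,.156),f(414,578,.156),f(361,584,.156)]
print('foot',foot,'tip',tip,'upright top',np.array(top),np.mean(top,0))
up=np.mean(top,0)
for q in(foot,up):print('yaw tip->post',np.degrees(np.arctan2(q[1]-tip[1],q[0]-tip[0])),np.hypot(*(q-tip)[:2]))
r=np.array([f(53,42,.064),f(182,42,.064),f(192,178,.064),f(66,178,.064)]);c=r.mean(0);print('cup',r,c)
e=r[2]+r[3]-r[0]-r[1];print(np.degrees(np.arctan2(e[1],e[0])))
e=r[1]+r[2]-r[0]-r[3];print(np.degrees(np.arctan2(-e[0],e[1])))
print('bar outer',f(86,267,.056),f(197,266,.056))
```

```text
rest yaw 9.83651694548945 0.04100060353792394 [0.5724 0.2311 0.106 ]
foot [0.6323 0.2389 0.014 ] tip [0.5785 0.2321 0.158 ] upright top [[0.6268 0.229  0.156 ]
 [0.6248 0.2485 0.156 ]
 [0.6452 0.251  0.156 ]
 [0.6477 0.2309 0.156 ]] [0.6361 0.2398 0.156 ]
yaw tip->post 7.3020364948438266 0.05424214280428109
yaw tip->post 7.697847910315352 0.05818176121743288
cup [[0.4442 0.1031 0.064 ]
 [0.4443 0.1569 0.064 ]
 [0.4985 0.158  0.064 ]
 [0.4984 0.1031 0.064 ]] [0.4713 0.1303 0.064 ]
0.5496164145864597
-0.15139265017063203
bar outer [0.5371 0.1058 0.056 ] [0.5368 0.1565 0.056 ]
```

>>> {"method": "drive_tool", "body": {
  "plan": [
    [[0.0,-0.02,-0.02],[0,0,0],1],
    [[0.0,-0.045,-0.048],[0,0,0],1],
    [[0.02,-0.07,-0.075],[0,0,0],1],
    [[0.04,-0.09,-0.1],[0,0,0],1],
    [[0.07,-0.1,-0.11],[0,0,0],1],
    [[0.105,-0.1,-0.11],[0,0,0],1],
    [[0.14,-0.1,-0.11],[0,0,0],1],
    [[0.14,-0.1,-0.11],[0,0,0],1],
    [[0.14,-0.1,-0.11],[0,0,0],1]
  ]
}}

```text
clock: 13.92
tool_pos: [0.4696, 0.1303, 0.1297]
orientation: [-60.2, 89.9, -60.4]
force: [0.4, 0.9, 0.7]
opening: 0.0877
```

```bash
python3 w.py w4.png cup_c:.032 cup_bar:.05; python3 -c "
from h import *
print(delta([.4708,.1305,.028],downR(90)))"
```

```text
[0.4696 0.1303 0.1297] 0.08771588693884982
cup_c [319.6 198.9] 0.95 [0.4726 0.1281 0.032 ]
cup_c [ 46.1 140.1] 0.71 [ 0.4177 -0.1126  0.032 ]
cup_bar [323.8 267.5] 0.58 [0.5337 0.1318 0.05  ]
(array([ 0.1042, -0.0016, -0.0016]), array([-0.2328,  0.3539, -0.1092]))
```

>>> {"method": "drive_tool", "body": {
  "plan": [
    [[0.03,0,0.001],[0,0,0],1],
    [[0.055,0,0.001],[0,0,0],1],
    [[0.08,0,0.001],[0,0,0],1],
    [[0.095,0,0.001],[0,0,0],1],
    [[0.101,0,0.001],[0,0,0],1],
    [[0.101,0,0.001],[0,0,0],1],
    [[0.101,0,0.001],[0,0,0],0.7],
    [[0.101,0,0.001],[0,0,0],0.55],
    [[0.101,0,0.001],[0,0,0],0.2],
    [[0.101,0,0.001],[0,0,0],0.2],
    [[0.101,0,0.001],[0,0,0],0.2],
    [[0.101,0,0.001],[0,0,0],0.2]
  ]
}}

```text
clock: 15.07
tool_pos: [0.4734, 0.1321, 0.0317]
orientation: [17.4, 89.6, 17.2]
force: [-1.2, -0.7, 4.0]
opening: 0.0538
```

>>> {"method": "drive_tool", "body": {
  "plan": [
    [[-0.01,0,0],[0,0,0],0.2],
    [[-0.03,0,0],[0,0,0],0.2],
    [[-0.06,0,0],[0,0,0],0.2],
    [[-0.09,0,0],[0,0,0],0.2],
    [[-0.12,0,0],[0,0,0],0.2],
    [[-0.14,0,0],[0,0,0],0.2],
    [[-0.15,0,0],[0,0,0],0.2],
    [[-0.15,0,0],[0,0,0],0.2],
    [[-0.15,0,0],[0,0,0],0.2]
  ]
}}

```text
clock: 15.82
tool_pos: [0.4719, 0.1316, 0.1808]
orientation: [21.7, 89.6, 21.4]
force: [1.0, 0.0, -2.1]
opening: 0.0536
```

Run:
```python
from h import *
o=ctrl.get_obs();p,r=pose();print(p,r,o['opening'],o['force'],o['joint_pos'])
a=np.radians(7.5);V=np.array([.5988,.2340])
# cup rel tcp before lift: cup_c (.4708,.1305) yaw ~0, tcp there (.4706,.1305)
cup=V-66/66*0.063*np.array([np.cos(a),np.sin(a)])
print('cup_c target',cup)
for z in(.19,.125):print(z,delta([cup[0],cup[1],z],downR(97.5)))
```

```text
[0.4719 0.1316 0.1808] [[ 0.0059  0.0043  1.    ]
 [ 0.0023  1.     -0.0043]
 [-1.      0.0023  0.0059]] 0.05360972106840665 [ 1.0338  0.0475 -2.1206] [  38.7303    3.7278  -24.4222    0.1228  -61.5039 -129.0349]
cup_c target [0.5363 0.2258]
0.19 (array([-0.0086,  0.0944,  0.0641]), array([-7.7463,  0.3455, -0.1109]))
0.125 (array([0.0564, 0.0943, 0.0637]), array([-7.7463,  0.3455, -0.1109]))
```

>>> {"method": "drive_tool", "body": {
  "plan": [
    [[-0.01,0.01,0],[-1,0,0],0.2],
    [[-0.02,0.03,0.005],[-3,0,0],0.2],
    [[-0.02,0.055,0.015],[-5,0,0],0.2],
    [[-0.02,0.075,0.03],[-7,0,0],0.2],
    [[-0.02,0.088,0.045],[-7.7,0,0],0.2],
    [[-0.02,0.094,0.057],[-7.7,0,0],0.2],
    [[-0.02,0.094,0.066],[-7.7,0,0],0.2],
    [[-0.02,0.094,0.066],[-7.7,0,0],0.2],
    [[-0.02,0.094,0.066],[-7.7,0,0],0.2],
    [[-0.02,0.094,0.066],[-7.7,0,0],0.2]
  ]
}}

```text
clock: 16.65
tool_pos: [0.5374, 0.2246, 0.2007]
orientation: [10.0, 89.7, 17.4]
force: [0.2, -0.7, -2.2]
opening: 0.0536
```

```bash
python3 w.py w5.png cup_c:.2 cup_bar:.218 hook_valley:.135 hook_tip:.158
python3 - <<'E'
from h import *
o=ctrl.get_obs();p,r=pose();print(p,r,o['opening'])
a=np.radians(7.5);bar=p+[-.0026,0,.018]+.063*np.array([np.cos(a),np.sin(a),0]);print('bar expected',bar)
s=ctrl.snapshot('side');w=cv2.imread('pics/w5.png')
for k in('cup_c','cup_bar','hook_tip','hook_valley'):print(k,[(q['pixel'],round(q['confidence'],2)) for q in ctrl.landmark_of('side',k)[:2]])
print('side bar exp',proj(cal('side'),bar))
cv2.imwrite('pics/c5.png',np.hstack([cv2.resize(w[130:310,240:400],(480,540)),cv2.resize(s[180:330,180:260+10],(320,540))]))
E
```

```text
[0.5374 0.2246 0.2007] 0.05359150362162656
cup_c [321.5 233.7] 0.87 [0.5357 0.2242 0.2   ]
cup_c [ 2.1 19.6] 0.84 [0.4389 0.0453 0.2   ]
[0.5379 0.2251 0.2018] [[ 0.0063 -0.1296  0.9915]
 [ 0.0027  0.9916  0.1296]
 [-1.      0.0019  0.0066]] 0.053787300337150235
bar expected [0.5978 0.2333 0.2198]
cup_c [([242.8, 244.5], 0.91), ([403.7, 181.4], 0.75)]
cup_bar [([384.9, 175.6], 0.9), ([216.1, 236.7], 0.62)]
hook_tip [([225.1, 261.3], 0.69)]
hook_valley [([224.0, 264.1], 0.77)]
side bar exp [217.0278 234.7312]
```

View pics/c5.png

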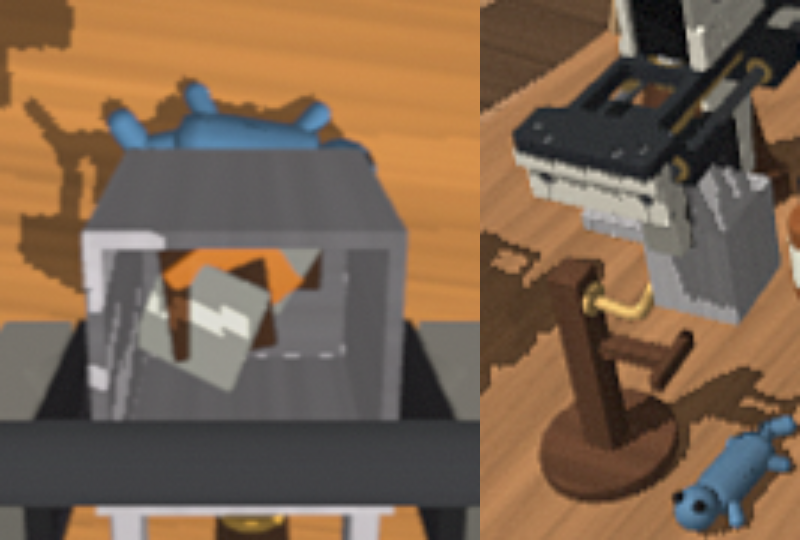

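The wrist view shows the cup upright, with the gold hook visible through the handle window at crop (250,520), midway between the arms at 110 and 390. Next I lower it onto the hook.

>>> {"method": "drive_tool", "body": {
  "plan": [
    [[0.0,0.001,0.002],[0,0,0],0.2],
    [[0.015,0.001,0.002],[0,0,0],0.2],
    [[0.03,0.001,0.002],[0,0,0],0.2],
    [[0.045,0.001,0.002],[0,0,0],0.2],
    [[0.058,0.001,0.002],[0,0,0],0.2],
    [[0.066,0.001,0.002],[0,0,0],0.2],
    [[0.068,0.001,0.002],[0,0,0],0.2],
    [[0.068,0.001,0.002],[0,0,0],0.2]
  ]
}}

```text
clock: 17.82
tool_pos: [0.5404, 0.2266, 0.1333]
orientation: [10.8, 89.7, 18.3]
force: [0.6, 0.5, -2.3]
opening: 0.0537
```

>>> {"method": "drive_tool", "body": {
  "plan": [
    [[0.003,0,0.001],[0,-3,0],0.2],
    [[0.006,0,0.002],[0,-6,0],0.2],
    [[0.01,0,0.0035],[0,-10,0],0.2],
    [[0.013,0,0.0035],[0,-10,0],0.2],
    [[0.015,0,0.0035],[0,-10,0],0.2],
    [[0.015,0,0.0035],[0,-10,0],0.2],
    [[0.015,0,0.0035],[0,-10,0],0.2]
  ]
}}

```text
clock: 18.4
tool_pos: [0.5445, 0.2276, 0.1191]
orientation: [0.5, 79.7, 7.9]
force: [-3.3, -0.6, -0.7]
opening: 0.0537
```

```bash
cat > st.py <<'E'
from h import *
o=ctrl.get_obs();p,r=pose();print(p,o['opening'],o['force'],o['moment'],'tilt',np.degrees(np.arcsin(r[0,0])))
bar=p+r@np.array([-.018,0,.063-.0026]);print('bar est',bar)
S=cal('side');s=ctrl.snapshot('side');print('exp px',proj(S,bar))
for k in('cup_c','cup_bar'):print(k,[(q['pixel'],round(q['confidence'],2)) for q in ctrl.landmark_of('side',k)[:3]])
cv2.imwrite('pics/c6.png',cv2.resize(s[190:320,180:290],(660,600)[:2] if 0 else (508,600)))
E
python3 st.py
```

```text
[0.5445 0.2276 0.1191] 0.05366653477988101 [-3.3403 -0.6176 -0.7151] [-0.1894  1.8291  0.0083] tilt 10.226937898521538
bar est [0.6002 0.2348 0.1476]
exp px [221.0641 261.4696]
cup_c [([245.3, 273.4], 0.98), ([436.6, 173.4], 0.88), ([401.6, 182.1], 0.86)]
cup_bar [([363.7, 220.6], 0.95), ([386.0, 178.6], 0.81), ([447.0, 176.0], 0.64)]
```

>>> {"method": "drive_tool", "body": {
  "plan": [
    [[-0.002,0,-0.002],[0,2,0],0.2],
    [[-0.001,0,-0.002],[0,2,0],0.2],
    [[0.001,0,-0.002],[0,2,0],0.2],
    [[0.003,0,-0.002],[0,2,0],0.2],
    [[0.003,0,-0.002],[0,2,0],0.2]
  ]
}}

```text
clock: 18.97
tool_pos: [0.5438, 0.2277, 0.1154]
orientation: [0.7, 81.6, 8.2]
force: [0.5, 0.1, 1.7]
opening: 0.0537
```

```bash
python3 st.py
```

```text
[0.5438 0.2277 0.1154] 0.05372431062364695 [0.4807 0.106  1.7397] [ 0.1442 -0.0918  0.0871] tilt 8.344136045753643
bar est [0.6004 0.235  0.1421]
exp px [221.314  263.4527]
cup_c [([362.2, 234.0], 0.72), ([434.7, 173.8], 0.72), ([405.1, 180.9], 0.59)]
cup_bar [([360.0, 220.2], 0.96), ([384.2, 177.3], 0.73), ([449.3, 177.2], 0.57)]
```

View pics/c6.png

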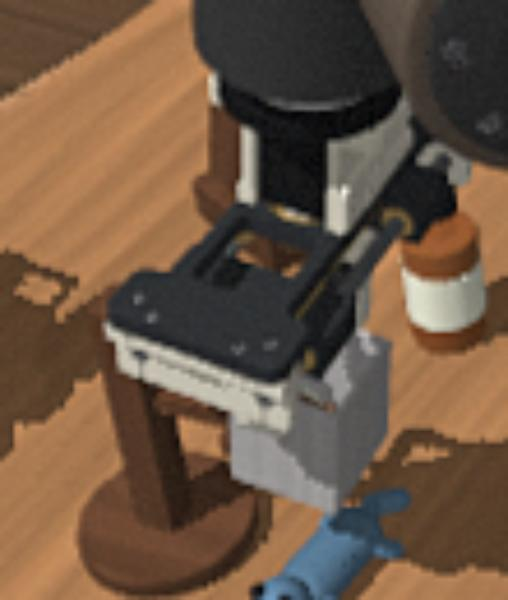

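The side view has the cup at the rest, with the hook hidden by the gripper. The estimated bar is at z 0.142, and the force swung from −2.3 to +1.7 N, so the hook is carrying the cup. Opening gently.

>>> {"method": "drive_tool", "body": {
  "plan": [
    [[0,0,0],[0,0,0],0.62],
    [[0,0,0],[0,0,0],0.64],
    [[0,0,0],[0,0,0],0.68],
    [[0,0,0],[0,0,0],0.74],
    [[0,0,0],[0,0,0],0.85],
    [[0,0,0],[0,0,0],1],
    [[0,0,0],[0,0,0],1],
    [[0,0,0],[0,0,0],1],
    [[0,0,0],[0,0,0],1]
  ]
}}

```text
clock: 19.87
tool_pos: [0.5436, 0.2277, 0.1158]
orientation: [0.8, 81.6, 8.2]
force: [-0.9, 0.2, 0.7]
opening: 0.0863
```

```bash
python3 w.py w7.png cup_c:.123 cup_bar:.141; python3 st.py
```

```text
[0.5436 0.2277 0.1158] 0.08630192973377421
cup_c [319.2 227.3] 0.89 [0.5331 0.2247 0.123 ]
cup_bar [325.  332.9] 0.55 [0.5973 0.2366 0.141 ]
[0.5437 0.2277 0.1158] 0.08760440844070061 [0.9092 0.3873 0.5525] [-0.0788  0.5036  0.0519] tilt 8.333423758772215
bar est [0.6003 0.2351 0.1425]
exp px [221.3295 263.3515]
cup_c [([438.5, 174.2], 0.95), ([359.3, 234.8], 0.86), ([404.3, 181.0], 0.65)]
cup_bar [([446.6, 174.3], 0.88), ([385.5, 176.8], 0.82), ([360.4, 220.9], 0.69)]
```

>>> {"method": "drive_tool", "body": {
  "plan": [
    [[-0.008,0,0],[0,0,0],1],
    [[-0.022,0,0],[0,0,0],1],
    [[-0.045,0,0],[0,0,0],1],
    [[-0.075,0,0],[0,0,0],1],
    [[-0.11,0,0],[0,0,0],1],
    [[-0.15,0,0],[0,0,0],1],
    [[-0.17,0,-0.03],[0,0,0],1],
    [[-0.17,-0.03,-0.06],[0,0,0],1],
    [[-0.17,-0.06,-0.08],[0,0,0],1],
    [[-0.17,-0.1,-0.08],[0,0,0],1],
    [[-0.17,-0.13,-0.08],[0,0,0],1],
    [[-0.17,-0.13,-0.08],[0,0,0],1]
  ]
}}

```text
clock: 21.17
tool_pos: [0.4567, 0.0814, 0.2733]
orientation: [1.1, 81.5, 8.4]
force: [0.5, 1.3, -0.4]
opening: 0.0878
```

Run:
```python
from h import *
S=cal('side');T=cal('top');s=ctrl.snapshot('side');t=ctrl.snapshot('top')
a=np.radians(7.5);u=np.array([np.cos(a),np.sin(a)])
O={}
for k in('cup_c','cup_bar','hook_valley'):
  for n in('side','top'):
    r=[q for q in ctrl.landmark_of(n,k) if (q['pixel'][0]<270 if n=='side' else q['pixel'][0]<250)]
    print(n,k,[(np.round(q['pixel'],1),round(q['confidence'],2)) for q in r[:2]])
    if r:O[n,k]=r[0]['pixel']
  if ('side',k) in O and ('top',k) in O:print('  tri',tri([(S,O['side',k]),(T,O['top',k])]))
D={}
for k,p0 in dict(plain_cup=[.384,-.3],tuner=[.365,.242],oil_bottle=[.588,.045],tin=[.392,.051],gecko=[.545,.223],metronome=[.737,-.004]).items():
  r=ctrl.landmark_of('side',k);print(k,[(np.round(atz(S,q['pixel'],0)[:2]-p0,3)) for q in r[:1]])
cv2.imwrite('pics/fin.png',cv2.resize(s[200:330,180:310],(600,600),interpolation=cv2.INTER_CUBIC))
print(ctrl.get_obs()['force'],pose()[0],ctrl.get_obs()['clock'])
```

```text
side cup_c [(array([247.5, 278. ]), 0.64)]
top cup_c [(array([204.1, 203.8]), 0.78)]
  tri (array([0.5427, 0.2291, 0.1187]), [array([-1.3, -0.1]), array([0.4, 0.7])])
side cup_bar [(array([226.8, 257.5]), 0.73)]
top cup_bar [(array([201.2, 184.2]), 0.63)]
  tri (array([0.5958, 0.2295, 0.1574]), [array([-3.2, -0.4]), array([1.2, 1.8])])
side hook_valley [(array([222.6, 265. ]), 0.68)]
top hook_valley [(array([200.5, 184.8]), 0.92)]
  tri (array([0.5998, 0.2373, 0.1403]), [array([-1.6, -0.2]), array([0.6, 0.9])])
plain_cup [array([0.005, 0.01 ])]
tuner [array([0.   , 0.002])]
oil_bottle [array([0.012, 0.007])]
tin [array([-0.003, -0.004])]
gecko [array([0.002, 0.001])]
metronome [array([ 0.   , -0.009])]
[0.9628 0.5509 0.2435] [0.4574 0.0852 0.2719] 21.8667
```

View pics/fin.png

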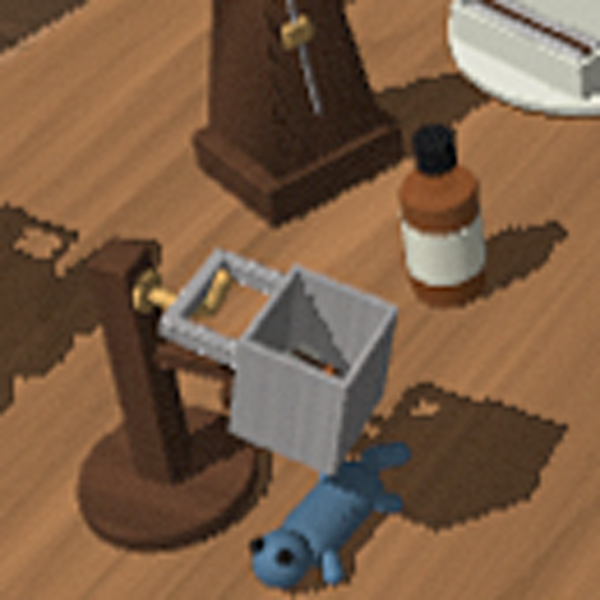

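The side crop shows the cup hanging level, with the hook's tip up through the handle window at (215,290) and the bar lying across the rod at (190,290). The gripper is well away, so I hand in.

```bash
python3 -c "
from plant import ctrl
print(ctrl.close_job())"
```

```text
the job is handed in; nothing more can be done
None
```

The cup is hanging by its handle on the brass hook, let go of, and the job is handed in; the clock stood at about 22 s of the 58 s allowed. No verdict was reported.

**What I did:** I took the steel cup out of the bay with one finger in the handle's window and one behind it. I stood it on free table near (0.47, 0.13) and let go. I then took it again across its plain sides, lowered the bar over the hook's tip into the dip, tilted about 8° towards the rest, opened and withdrew.

**Last checks:**
- **Hanging:** the last side picture shows the hook's tip up through the window, the bar across the rod, and the cup on the open side, near upright.
- **Bar position:** from the grip I put the bar at about (0.600, 0.235, 0.142), against a dip at about (0.599, 0.234, 0.135).
- **Weight:** before I opened, the vertical force went from −2.3 N to +1.7 N, so the hook was carrying the cup.
- **Other things:** they show at most 12 mm of apparent shift. The arm touched none of them that I could see, so I take this as the networks' error.

**What disagreed or was not checked:**
- The final two-camera estimate from the networks put the bar at z = 0.157, with residuals up to 3 px. It also put the dip at 0.140 rather than 0.135, so I trusted the grip estimate and the picture.
- While tilting at 10°, the cup lightly touched the rest (3 N), so I reduced the tilt to about 8°.
- I did not compare two pictures to confirm that the cup was still.

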